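Empty the mixing pot and get the scraper ready over it

TASK

Tip the white mixing pot over the grey waste tray so that all four hardened resin lumps end up in the tray, then stand the empty pot upright on its round black mat again and let go of it. Then draw the scraper out of its slanted holder, turn it plumb with the blade pointing straight down, and finish while still holding it there: still, centred over the pot's open mouth, with the blade's edge a few centimetres above the rim and touching nothing. Do not pick the lumps out with the gripper, and leave the other things on the table where they are.

Things in the scene. Friction and masses are not known exactly. Their poses are not given: they have to be found in the camera images.
- pot: White plastic mixing pot, 85 tall, outside diameter 56 at the foot and 68 at the rim (straight taper), wall 4, base 5, 90 g or so. Origin: centre of its underside; z points out of the mouth. It starts upright on the round mat with four resin lumps inside.
- pot_rim (a point): Centre of the white pot's mouth, 85 mm along the pot's z from its origin.
- lump0: Navy blue block-shaped lump of hardened resin, 17 x 15 x 14, 12 g; it slides but may stick in the pot until that is tipped some 20 to 30 degrees past level. Origin: centre of its underside.
- lump1: Teal block-shaped lump of hardened resin, 17 x 15 x 14, 12 g; it slides but may stick in the pot until that is tipped some 20 to 30 degrees past level. Origin: centre of its underside.
- lump2: Navy blue block-shaped lump of hardened resin, 17 x 15 x 14, 12 g; it slides but may stick in the pot until that is tipped some 20 to 30 degrees past level. Origin: centre of its underside.
- lump3: Teal block-shaped lump of hardened resin, 17 x 15 x 14, 12 g; it slides but may stick in the pot until that is tipped some 20 to 30 degrees past level. Origin: centre of its underside.
- tray: Grey open waste tray, 200 (its x) x 180 (its y) x 50 tall, wall 5, fixed to the table. Origin: centre of its underside, on the table.
- mat: Round black rubber mat, 150 dia, 4 thick, fixed to the table; the pot's place. Origin: centre of its underside, on the table.
- holder: Fixed scraper holder: plywood base 130 x 100 x 12 with a blue slanted pocket (56 wide, 17 thick, 85 deep) whose mouth leans 40 degrees from upright towards the holder's own -x side. Origin: centre of the underside of the base, on the table; the middle of the pocket's mouth is at (-25, 0, 85) in its axes.
- scraper: Scraper, 105 g: steel blade 40 wide x 3 thick x 75 long, then orange handle 120 long, 26 wide (its y) x 18 thick (its x). Origin: middle of the blade's free edge; z runs along it to the handle's end (z is up when it hangs plumb, blade down). Starts loose in the holder, leaning 40 degrees, blade in the pocket, shoulder on its mouth; 75 mm along z draws it clear. Centre of mass 70 from the origin.
- scraper_grip (a point): Point on the middle of the orange handle, 155 mm along z from the scraper's origin, 40 mm short of the handle's end; a good place to grip (across the 26 mm width).
- pigment: yellow screw-top jar, 60 dia x 85 tall; bystander on the table. Origin: centre of its underside.
- tape: yellow ring (roll of tape), 100 dia x 25 tall; bystander on the table. Origin: centre of its underside.
- red_jar: red jar with white lid, 68 dia x 70 tall; bystander on the table. Origin: centre of its underside.
Things that resemble listed ones, but are neither listed nor needed, are in the scene too. What is shaped like the holder but orange or pink is not meant.

How it is judged:
By the outcome, as a careful person would: the job done as asked, in the order asked, and still so for the second after the job is handed in, while the arm keeps its last pose, push and grip.
It also fails if it takes over 67 s, if anything falls off the work surface, if the arm or the gripper's body presses on something with over 40 N, if the wrist force passes 120 N, or if a joint passes its speed limit or range.

ROBOT

A 7-joint arm with a two-finger parallel gripper is mounted at the origin on the work surface. World frame = base frame: x ahead of the robot, y to its left, z up, the work surface at z = 0. Lengths are in m, angles in rad, forces in N, time in s.
With the tool pointing down it reaches from about 0.4 to 0.85 m from the base axis. Payload 4.5 kg.
Tool frame: the origin (TCP) lies on the centre line of the jaws, within the pads' length; the fingertips stand 11 mm ahead of it and the grasp point (between the pads) lies 8 mm behind it; z points along the fingers, y is the line along which they close (so a half turn about z gives the same grasp; the last joint's range is limited). The gripper opens to 88 mm and grips with 3 to 60 N. Pads are 18 mm wide; open, the fingers measure 123 mm over their backs; the gripper's body (75 mm by 187 mm) begins 45 mm behind the grasp point.
Start: joints at [-1.137, 0.689, -0.195, 1.565, 0.157, 0.902, -0.215], TCP at [0.243, 0.576, 0.25] pointing down, gripper open.
Joint ranges: [-3.01, 3.01], [-0.46, 2.08], [-1.47, 1.51], [0.13, 2.56], [-1, 4.14], [0.04, 2.09], [-2.66, 2.66]. Speed limits (rad/s): [2.57, 2.57, 3.14, 3.14, 3.14, 3.14, 3.14].

INTERFACE

Orientations are given as a unit quaternion [x, y, z, w].
In Python, from plant import * gives the robot as it stands. The module is installed in compiled form; this text tells all that it offers.
- The arm moves only by the tool send_rows, never from a script. Its argument "motion" is a list of rows, each an object of numbers: "x", "y", "z": the shift along the tool's x, y, z in cm; "rx", "ry", "rz": the turn, a rotation vector about the tool's x, y, z in rad; "jaw": the finger opening in cm, from 0 to 8.81. In form: [{"x": .., "y": .., "z": .., "rx": .., "ry": .., "rz": .., "jaw": ..}, ...]. A call has exactly 5 rows; each row shifts and turns the commanded pose from where the row before left it, along the tool's axes as they then stand; what a row does not reach is not made up. A row lasts 1/10 s, in which the tool goes at most 50 mm and 8.59 degrees, less where a joint would pass 70% of its speed; a pose out of reach is approached as far as the arm can. A call is refused whole if a number of a shift passes 5 or a number of a turn 0.15, either way. A call with a gripper value outside its range is refused whole. The fingers move at their own pace and stop on an object; "grip_force" is the grip in N (left out, the last holds). Time passes only in rows, so rows that do not move let the fingers close, or fill a call up. It gives the time, the measured TCP pose, the force, the opening and the grip force at its end, in the units of the state.
- get_state(): the state, without advancing time (a new reading comes with each control period).
- snapshot(name): name is "side" or "top"; returns a dict with "img" (400x640x3 uint8, red, green, blue), "vertical_fov" (degrees; the focal length in pixels is half the picture's height over the tangent of half this angle, whatever the lens; pixels are square), "cx", "cy" (the principal point, pixels), "extrinsics" (4x4, takes a point from camera to world coordinates). Camera axes: x right, y up, looking along -z (the intrinsics and any distortion apply to the point x, -y, -z); pixel columns grow to the right and rows downward; lengths in m; the calibration is good to about 2 mm. A picture is of the moment at which its call begins. There is no depth.
- finish_job(): hands the job in; it is judged then, once.
The state is a dict: "clock": time; "q": joint angles; "qd": joint speeds; "joint_torque": joint torques, N m; "tool_pos": TCP position; "eef_rot": TCP orientation; "contact_force": force on the tool from outside, world axes, zero at the start; "moment": the same for the moment, N m; "opening": opening from 0.0 (shut) to 1.0 (fully open); "finger_force": force on a finger pad.
Only numpy, scipy, OpenCV 4.12 (cv2) and the standard library are available. Lean on these libraries where they do the work, as an engineer would, in place of code of your own. Each camera call takes 0.05 s, during which the arm holds its last target. There are 200 camera calls.

## Working session

There is one attempt and no reset: what is moved stays moved. The work goes in short steps, Python scripts to look and compute and a tool call to move; the robot and the scene stay as the last step left them, time stands still between calls to the robot, and variables do not carry over. Pictures are saved under pics/ and viewed, at most 10 in all, crops included, and the job is handed in when it is done.

Besides the shell and the picture viewer there is one more tool, called after "Call:" in YAML: its name, and indented under it one key for each argument. send_rows: Moves the arm, as the interface text tells. Its arguments: {"type":"object","properties":{"motion":{"type":"array"},"grip_force":{"type":"number"}},"required":["motion"]}

```bash
mkdir -p pics
cat > h.py <<'E'
from plant import *
import numpy as np, cv2
from scipy.spatial.transform import Rotation as R
def cam(n):
    s=snapshot(n); f=200/np.tan(np.radians(s["vertical_fov"])/2); return s,f
def ray(s,f,u,v):
    E=np.array(s["extrinsics"]); d=E[:3,:3]@np.array([(u-s["cx"])/f,-(v-s["cy"])/f,-1]); return E[:3,3],d
def onz(s,f,u,v,z):
    o,d=ray(s,f,u,v); return o+d*(z-o[2])/d[2]
def proj(s,f,p):
    E=np.array(s["extrinsics"]); c=E[:3,:3].T@(np.array(p)-E[:3,3]); return s["cx"]+f*c[0]/-c[2], s["cy"]-f*c[1]/-c[2]
E
python3 - <<'E'
from h import *
for n in("side","top"):
    s,f=cam(n); print(n,{k:(v if k!="img" else 0) for k,v in s.items()},f)
    cv2.imwrite(f"pics/{n}0.png",s["img"][:,:,::-1])
st=get_state(); print(st)
E
```

```text
side {'img': 0, 'vertical_fov': 43.8589030620299, 'cx': 325.58213971911516, 'cy': 203.00533082653843, 'extrinsics': array([[ 0.74309106,  0.47323625, -0.47314176, -0.03123495],
       [-0.6689512 ,  0.50641008, -0.54410764, -0.67913321],
       [-0.0178877 ,  0.72083027,  0.69288076,  0.94867072],
       [ 0.        ,  0.        ,  0.        ,  1.        ]])} 496.77760268151786
top {'img': 0, 'vertical_fov': 50.54096811148689, 'cx': 316.984364016761, 'cy': 204.45779930552413, 'extrinsics': array([[ 0.01707482,  0.99333521, -0.11398956,  0.39463787],
       [-0.99961325,  0.01445659, -0.02375637, -0.05337437],
       [-0.02195014,  0.11435111,  0.99319787,  1.12594133],
       [ 0.        ,  0.        ,  0.        ,  1.        ]])} 423.668018506904
{'clock': 0.1, 'q': array([-1.13721982,  0.68987281, -0.19452463,  1.56622269,  0.1573089 ,
        0.90250573, -0.21510413]), 'qd': array([ 0.0003287 , -0.00170283,  0.00046361, -0.00148807, -0.00070185,
       -0.00080937, -0.0008098 ]), 'joint_torque': array([-2.88447132e-03, -5.28499281e+01, -1.27109762e+00, -1.53837991e+01,
       -5.24774892e-02,  1.94604851e-03,  2.78899336e-05]), 'tool_pos': array([0.24308604, 0.5752025 , 0.249012  ]), 'eef_rot': array([ 1.98520993e-01,  9.80096302e-01, -8.02315789e-04, -9.86680691e-05]), 'contact_force': array([-1.2031301 , -0.52061044, -0.41320617]), 'moment': array([ 0.01619622, -0.02730892,  0.02199428]), 'finger_force': 0.0, 'opening': 1.002200833221057}
```

View pics/side0.png

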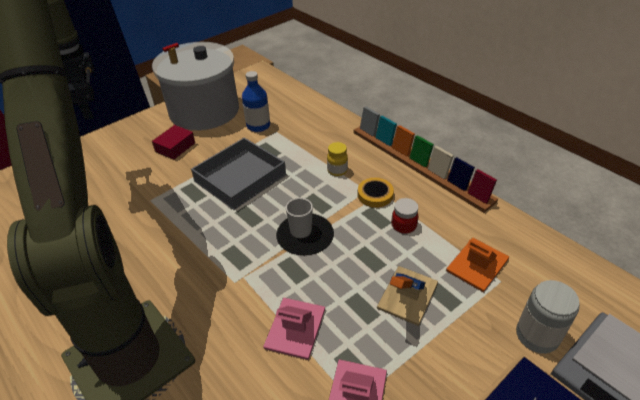

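View pics/top0.png

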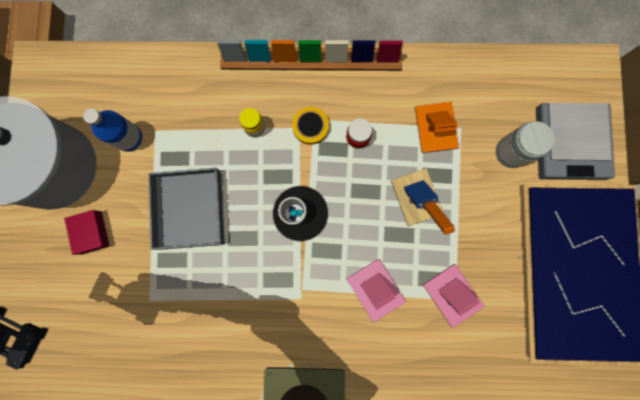

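Side view: pot (300,218) on its mat (305,234), tray (239,172), plywood/blue holder with scraper (408,290). Top view: pot (292,211), mat (300,213), tray (188,208).

Could be mistaken:
- **Holder:** plywood/blue (415,197) is the one meant. Not meant are the orange one (437,127) and the pinks (376,290) and (453,295).
- **Pot:** the white pot on the black mat (292,211) is the one meant. Not meant are the grey canister (525,143), the big pot (30,150) and the white-lid jar (359,133).
- **Tray:** the grey tray (188,208) is the one meant. Not meant are the maroon box (87,231), the scale (575,140) and the blue panel.

Next I check the choice in one close crop.

Run:
```python
from h import *
a=cv2.imread("pics/top0.png");b=cv2.imread("pics/side0.png")
c=lambda i,x,y:cv2.resize(i[y:y+72,x:x+96],(400,300),interpolation=cv2.INTER_CUBIC)
cv2.imwrite("pics/c1.png",np.vstack([np.hstack([c(a,250,175),c(a,380,165)]),np.hstack([c(b,255,185),c(b,362,250)])]))
s,f=cam("top");q,g=cam("side")
# cross check: mat centre
for n,t,sd,z in(("mat",(300,213),(305,234),.004),("pigment",(250,115),(337.5,149),.085),("redjar",(359.5,128),(405,207),.07)):
    print(n,onz(s,f,*t,z),onz(q,g,*sd,z))
print([onz(s,f,u,v,.05).round(3) for u,v in((150,171),(219,169),(227,245),(154,249))])
```

```text
mat [0.49985483 0.01829715 0.004     ] [0.49783859 0.01321234 0.004     ]
pigment [0.7407264  0.14590612 0.085     ] [0.73056642 0.13982541 0.085     ]
redjar [ 0.71416893 -0.1334798   0.07      ] [ 0.70539627 -0.13668676  0.07      ]
[array([0.599, 0.409, 0.05 ]), array([0.607, 0.228, 0.05 ]), array([0.411, 0.199, 0.05 ]), array([0.398, 0.386, 0.05 ])]
```

View pics/c1.png

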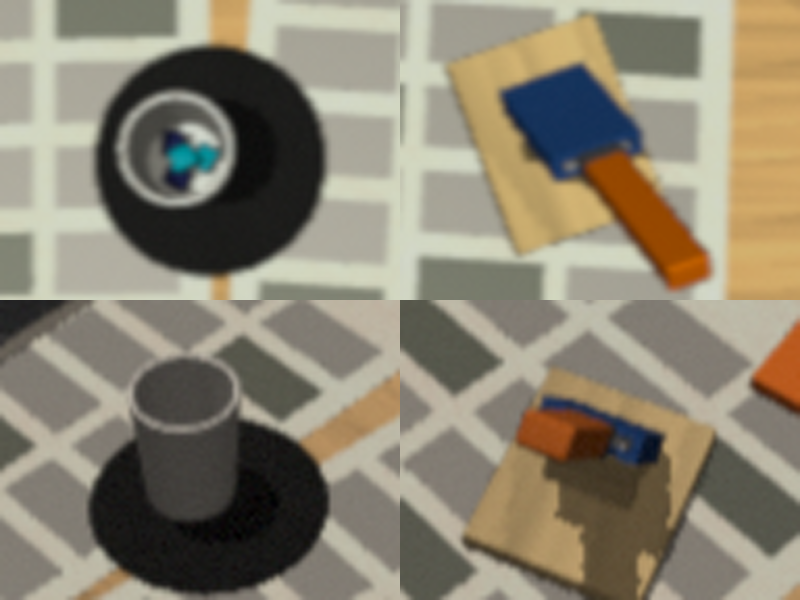

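Crop: pot rim centre at top (292.5,211) and side (299.6,207.3). The lumps are inside, and the plywood/blue holder carries the orange scraper. The choice is confirmed.

```bash
cat >> h.py <<'E'
def tri(s,f,a,q,g,b):
    o,d=ray(s,f,*a);p,e=ray(q,g,*b);d=d/np.linalg.norm(d);e=e/np.linalg.norm(e)
    t=np.linalg.lstsq(np.c_[d,-e],p-o,rcond=None)[0];A=o+d*t[0];B=p+e*t[1];return (A+B)/2,np.linalg.norm(A-B)
def frame(az,E,roll=0):
    """tool z at azimuth az deg, E deg below level; tool y horizontal (left of t = up x t), then roll about z"""
    a,e=np.radians([az,E]);t=np.array([np.cos(a)*np.cos(e),np.sin(a)*np.cos(e),-np.sin(e)])
    y=np.cross([0,0,1],t);y/=np.linalg.norm(y);return R.from_matrix(np.c_[np.cross(y,t),y,t])*R.from_euler('z',roll,degrees=True)
def go(pos,Rt):
    """rotation first, then shift in the turned frame (cm)"""
    st=get_state();Rc=R.from_quat(st["eef_rot"]);dr=(Rc.inv()*Rt).as_rotvec()
    print("rot",dr.round(3),"then shift cm",(Rt.inv().apply(np.array(pos)-st["tool_pos"])*100).round(2),"| shift first",(Rc.inv().apply(np.array(pos)-st["tool_pos"])*100).round(2))
def stt():
    st=get_state();r=R.from_quat(st["eef_rot"]).as_matrix();t=r[:,2]
    print("t",round(st["clock"],2),"p",st["tool_pos"].round(4),"az",np.degrees(np.arctan2(t[1],t[0])).round(1),"E",np.degrees(-np.arcsin(t[2])).round(1),"y",r[:,1].round(3),"q",st["q"].round(2),"F",st["contact_force"].round(1),"open",round(st["opening"]*88,1),"ff",round(st["finger_force"],1))
E
python3 - <<'E'
from h import *
s,f=cam("top");q,g=cam("side")
print("rim",onz(s,f,292.5,211,.089),onz(q,g,299.6,207.3,.089),tri(s,f,(292.5,211),q,g,(299.6,207.3)))
T=lambda x,y:(380+(x-400)/4.1667,165+y/4.1667)
c=[onz(s,f,*T(*p),.012) for p in((445,65),(592,12),(518,253))]
print(np.array(c).round(3))
ctr=(c[1]+c[2])/2; ax=(c[0]-c[2])[:2]; ax2=(c[1]-c[0])[:2]; yaw=np.arctan2(ax[1],ax[0]); print("holder",ctr,np.degrees(yaw),np.linalg.norm(ax),np.linalg.norm(ax2))
Rh=R.from_euler('z',yaw).as_matrix(); m=ctr+Rh@[-.025,0,.073]; d=Rh@[-np.sin(np.radians(40)),0,np.cos(np.radians(40))]
for L in(0,80/1e3,.12):
    P=m+d*L;a=np.array(proj(s,f,P));b=np.array(proj(q,g,P));print("scr",L,P.round(3),"topcrop",((a-[380,165])*4.1667+[400,0]).round(),"sidecrop",((b-[362,250])*4.1667+[400,300]).round())
stt(); go([.47,.3,.25],frame(-63,25)); go([.47,.3,.25],frame(-63,25,180))
E
```

```text
rim [0.49655216 0.03146613 0.089     ] [0.49845645 0.02852013 0.089     ] (array([0.49803823, 0.03066713, 0.08746566]), np.float64(0.0032463404415376887))
[[ 0.589 -0.222  0.012]
 [ 0.625 -0.315  0.012]
 [ 0.47  -0.267  0.012]]
holder [ 0.54724484 -0.29106304  0.012     ] 20.853988518267737 0.12751552728929527 0.10005481368208587
scr 0 [ 0.524 -0.3    0.085] topcrop [597. 155.] sidecrop [586. 430.]
scr 0.08 [ 0.476 -0.318  0.146] topcrop [658. 228.] sidecrop [561. 429.]
scr 0.12 [ 0.452 -0.327  0.177] topcrop [691. 269.] sidecrop [546. 429.]
t 0.3 p [0.2432 0.5756 0.2495] az -108.0 E 90.0 y [ 0.389  0.921 -0.001] q [-1.14  0.69 -0.19  1.57  0.16  0.9  -0.22] F [-0.7 -0.9 -0.2] open 88.0 ff 0.0
rot [ 0.396 -1.086  0.622] then shift cm [-14.78   7.7   31.56] | shift first [-31.62 -16.56  -0.04]
rot [ 1.347  0.491 -2.115] then shift cm [14.78 -7.7  31.56] | shift first [-31.62 -16.56  -0.04]
```

Call:
send_rows:
  motion:
    - {"x": -4,"y": -2.1}
    - {"x": -4,"y": -2.1}
    - {"x": -4,"y": -2.1}
    - {"x": -4,"y": -2.1}
    - {"x": -4,"y": -2.1}

```text
schema error: expected keys x, y, z, rx, ry, rz, jaw
```

Call:
send_rows:
  motion:
    - {"rx": 0.04,"ry": -0.108,"rz": 0.062}
    - {"rx": 0.04,"ry": -0.108,"rz": 0.062}
    - {"rx": 0.04,"ry": -0.108,"rz": 0.062}
    - {"rx": 0.04,"ry": -0.108,"rz": 0.062}
    - {"rx": 0.04,"ry": -0.108,"rz": 0.062}

```text
schema error: expected keys x, y, z, rx, ry, rz, jaw
```

Call:
send_rows:
  motion:
    - {"rx": 0.04,"ry": -0.108,"rz": 0.062}
    - {"rx": 0.04,"ry": -0.108,"rz": 0.062}
    - {"rx": 0.04,"ry": -0.108,"rz": 0.062}
    - {"rx": 0.04,"ry": -0.108,"rz": 0.062}
    - {"rx": 0.04,"ry": -0.108,"rz": 0.062}

```text
schema error: expected keys x, y, z, rx, ry, rz, jaw
```

Run:
```python
from h import *
stt()
for az in(-63,-80,-45):
  Rt=frame(az,25);t=Rt.as_matrix()[:,2]; pot=np.array([.498,.030,.062]); print(az);go(pot+t*.008-t*.11,Rt)
```

```text
t 0.3 p [0.2432 0.5756 0.2495] az -108.0 E 90.0 y [ 0.389  0.921 -0.001] q [-1.14  0.69 -0.19  1.57  0.16  0.9  -0.22] F [-0.7 -0.9 -0.2] open 88.0 ff 0.0
-63
rot [ 0.396 -1.086  0.622] then shift cm [-8.44 -2.07 52.26] | shift first [-37.63 -34.38  14.45]
-80
rot [ 0.563 -1.035  0.884] then shift cm [-7.59 15.62 50.43] | shift first [-39.68 -32.57  14.45]
-45
rot [ 0.218 -1.12   0.343] then shift cm [ -6.93 -20.56  49.01] | shift first [-36.14 -36.85  14.46]
```

Call:
send_rows:
  motion:
    - {"x": -4,"y": -2.1,"z": 0,"rx": 0,"ry": 0,"rz": 0,"jaw": 8.8}
    - {"x": -4,"y": -2.1,"z": 0,"rx": 0,"ry": 0,"rz": 0,"jaw": 8.8}
    - {"x": -4,"y": -2.1,"z": 0,"rx": 0,"ry": 0,"rz": 0,"jaw": 8.8}
    - {"x": -4,"y": -2.1,"z": 0,"rx": 0,"ry": 0,"rz": 0,"jaw": 8.8}
    - {"x": -4,"y": -2.1,"z": 0,"rx": 0,"ry": 0,"rz": 0,"jaw": 8.8}

```text
clock: 0.8
tool_pos: [0.3876, 0.3997, 0.2498]
eef_rot: [0.198, 0.98, 0.0, 0.0]
contact_force: [-0.7, 0.6, -0.0]
opening: 1.004
finger_force: 0.0
```

Call:
send_rows:
  motion:
    - {"x": 0,"y": 0,"z": 0,"rx": 0.04,"ry": -0.108,"rz": 0.062,"jaw": 8.8}
    - {"x": 0,"y": 0,"z": 0,"rx": 0.04,"ry": -0.108,"rz": 0.062,"jaw": 8.8}
    - {"x": 0,"y": 0,"z": 0,"rx": 0.04,"ry": -0.108,"rz": 0.062,"jaw": 8.8}
    - {"x": 0,"y": 0,"z": 0,"rx": 0.04,"ry": -0.108,"rz": 0.062,"jaw": 8.8}
    - {"x": 0,"y": 0,"z": 0,"rx": 0.04,"ry": -0.108,"rz": 0.062,"jaw": 8.8}

```text
clock: 1.3
tool_pos: [0.3863, 0.4018, 0.2504]
eef_rot: [0.338, 0.897, -0.149, 0.242]
contact_force: [-0.5, -0.6, -0.6]
opening: 0.996
finger_force: 0.0
```

Call:
send_rows:
  motion:
    - {"x": 0,"y": 0,"z": 0,"rx": 0.04,"ry": -0.108,"rz": 0.062,"jaw": 8.8}
    - {"x": 0,"y": 0,"z": 0,"rx": 0.04,"ry": -0.108,"rz": 0.062,"jaw": 8.8}
    - {"x": 0,"y": 0,"z": 0,"rx": 0.04,"ry": -0.108,"rz": 0.062,"jaw": 8.8}
    - {"x": 0,"y": 0,"z": 0,"rx": 0.04,"ry": -0.108,"rz": 0.062,"jaw": 8.8}
    - {"x": 0,"y": 0,"z": 0,"rx": 0.04,"ry": -0.108,"rz": 0.062,"jaw": 8.8}

```text
clock: 1.8
tool_pos: [0.3857, 0.4023, 0.2494]
eef_rot: [0.44, 0.72, -0.282, 0.457]
contact_force: [1.2, 0.5, -1.4]
opening: 0.997
finger_force: 0.0
```

Run:
```python
from h import *
stt()
for az in(-63,-80,-45):
  Rt=frame(az,25);t=Rt.as_matrix()[:,2]; pot=np.array([.498,.030,.062]); print(az);go(pot+t*.008-t*.11,Rt)
```

```text
t 1.8 p [0.3857 0.4023 0.2494] az -63.2 E 25.1 y [ 0.891  0.453 -0.004] q [-1.46  1.06  0.42  1.43  0.47  1.49 -0.86] F [ 1.2  0.5 -1.4] open 87.8 ff 0.0
-63
rot [-0.003 -0.001  0.003] then shift cm [ 0.81 -6.9  32.41] | shift first [ 0.8  -6.82 32.43]
-80
rot [ 0.266 -0.     0.129] then shift cm [ 0.67  4.59 32.72] | shift first [ 0.62 -4.11 32.79]
-45
rot [-0.287 -0.002 -0.13 ] then shift cm [  2.51 -18.39  28.78] | shift first [ 0.62 -9.67 32.84]
```

Call:
send_rows:
  motion:
    - {"x": 0.1,"y": -1.15,"z": 4,"rx": 0,"ry": 0,"rz": 0,"jaw": 8.8}
    - {"x": 0.1,"y": -1.15,"z": 4,"rx": 0,"ry": 0,"rz": 0,"jaw": 8.8}
    - {"x": 0.1,"y": -1.15,"z": 4,"rx": 0,"ry": 0,"rz": 0,"jaw": 8.8}
    - {"x": 0,"y": -1.15,"z": 4,"rx": 0,"ry": 0,"rz": 0,"jaw": 8.8}
    - {"x": 0,"y": -1.15,"z": 4,"rx": 0,"ry": 0,"rz": 0,"jaw": 8.8}

```text
clock: 2.3
tool_pos: [0.4164, 0.2141, 0.1611]
eef_rot: [0.44, 0.721, -0.281, 0.455]
contact_force: [1.4, -0.1, 0.3]
opening: 0.998
finger_force: 0.0
```

Call:
send_rows:
  motion:
    - {"x": 0,"y": -1.15,"z": 4,"rx": 0,"ry": 0,"rz": 0,"jaw": 8.8}
    - {"x": 0,"y": 0,"z": 4,"rx": 0,"ry": 0,"rz": 0,"jaw": 8.8}
    - {"x": 0,"y": 0,"z": 2,"rx": 0,"ry": 0,"rz": 0,"jaw": 8.8}
    - {"x": 0,"y": 0,"z": 0,"rx": 0,"ry": 0,"rz": 0,"jaw": 8.8}
    - {"x": 0,"y": 0,"z": 0,"rx": 0,"ry": 0,"rz": 0,"jaw": 8.8}

```text
clock: 2.8
tool_pos: [0.447, 0.1296, 0.1191]
eef_rot: [0.44, 0.721, -0.282, 0.455]
contact_force: [0.6, 0.9, -0.3]
opening: 1.0
finger_force: 0.0
```

Run:
```python
from h import *
stt()
Rt=frame(-63,25);t=Rt.as_matrix()[:,2]; pot=np.array([.498,.030,.068]); go(pot+t*.004,Rt)
s,f=cam("top");q,g=cam("side")
a=cv2.resize(s["img"][150:270,220:380],(400,300));b=cv2.resize(q["img"][150:270,220:380],(400,300))
cv2.imwrite("pics/c2.png",np.hstack([a,b])[:,:,::-1])
```

```text
t 2.8 p [0.447  0.1296 0.1191] az -63.2 E 25.3 y [ 0.891  0.454 -0.005] q [-1.29  1.22  0.54  2.07  0.78  0.68 -1.24] F [ 0.6  0.9 -0.3] open 88.0 ff 0.0
rot [-0.003 -0.005  0.005] then shift cm [-0.1   0.02 12.71] | shift first [-0.16  0.05 12.7 ]
```

View pics/c2.png

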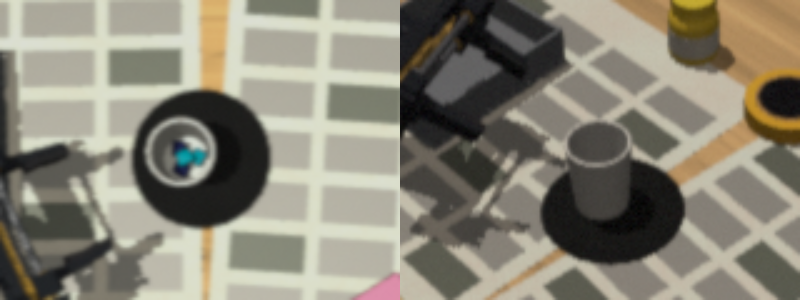

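The fingers (crop 65,152 and 105,245) point at the pot (180,153), aligned. I advance and grip.

Call:
send_rows:
  motion:
    - {"x": 0,"y": 0,"z": 2.6,"rx": 0,"ry": 0,"rz": 0,"jaw": 8.8}
    - {"x": -0.1,"y": 0,"z": 2.6,"rx": 0,"ry": 0,"rz": 0,"jaw": 8.8}
    - {"x": 0,"y": 0,"z": 2.6,"rx": 0,"ry": 0,"rz": 0,"jaw": 8.8}
    - {"x": 0,"y": 0,"z": 2.6,"rx": 0,"ry": 0,"rz": 0,"jaw": 8.8}
    - {"x": 0,"y": 0,"z": 2.3,"rx": 0,"ry": 0,"rz": 0,"jaw": 8.8}

```text
clock: 3.4
tool_pos: [0.4997, 0.027, 0.0656]
eef_rot: [0.44, 0.721, -0.281, 0.455]
contact_force: [-0.0, 0.5, 0.9]
opening: 1.0
finger_force: 0.0
```

Call:
send_rows:
  motion:
    - {"x": 0,"y": 0,"z": 0,"rx": 0,"ry": 0,"rz": 0,"jaw": 6.8}
    - {"x": 0,"y": 0,"z": 0,"rx": 0,"ry": 0,"rz": 0,"jaw": 6.5}
    - {"x": 0,"y": 0,"z": 0,"rx": 0,"ry": 0,"rz": 0,"jaw": 5.5}
    - {"x": 0,"y": 0,"z": 0,"rx": 0,"ry": 0,"rz": 0,"jaw": 5.5}
    - {"x": 0,"y": 0,"z": 0,"rx": 0,"ry": 0,"rz": 0,"jaw": 5.5}
  grip_force: 15

```text
clock: 3.9
tool_pos: [0.4993, 0.0272, 0.0665]
eef_rot: [0.44, 0.721, -0.281, 0.455]
contact_force: [0.6, 1.5, 0.9]
opening: 0.745
finger_force: 14.7
```

Run:
```python
from h import *
stt()
p=get_state()["tool_pos"]
go(p+[0,0,.15],frame(-63,25)); go([.49,.36,.25],frame(-63,0))
```

```text
t 3.9 p [0.4993 0.0272 0.0665] az -63.1 E 25.3 y [ 0.891  0.455 -0.004] q [-1.18  1.45  0.75  2.14  1.04  0.31 -1.46] F [0.6 1.5 0.9] open 65.6 ff 14.7
rot [-0.001 -0.005  0.004] then shift cm [-13.59  -0.    -6.34] | shift first [-13.56  -0.06  -6.41]
rot [-0.    -0.442  0.004] then shift cm [-18.35  14.28 -30.08] | shift first [ -3.79  14.23 -35.05]
```

Call:
send_rows:
  motion:
    - {"x": -1.5,"y": 0,"z": -0.7,"rx": 0,"ry": 0,"rz": 0,"jaw": 5.5}
    - {"x": -2.7,"y": 0,"z": -1.3,"rx": 0,"ry": 0,"rz": 0,"jaw": 5.5}
    - {"x": -2.7,"y": 0,"z": -1.3,"rx": 0,"ry": 0,"rz": 0,"jaw": 5.5}
    - {"x": -2.7,"y": 0,"z": -1.3,"rx": 0,"ry": 0,"rz": 0,"jaw": 5.5}
    - {"x": -1.5,"y": 0,"z": -0.7,"rx": 0,"ry": 0,"rz": 0,"jaw": 5.5}

```text
clock: 4.4
tool_pos: [0.4988, 0.0266, 0.1912]
eef_rot: [0.441, 0.72, -0.282, 0.455]
contact_force: [-0.2, 0.7, -2.0]
opening: 0.744
finger_force: 14.9
```

Call:
send_rows:
  motion:
    - {"x": 0,"y": 0,"z": 0,"rx": 0,"ry": 0,"rz": 0.03,"jaw": 5.5}
    - {"x": 0,"y": 0,"z": 0,"rx": 0,"ry": 0,"rz": 0.03,"jaw": 5.5}
    - {"x": 0,"y": 0,"z": 0,"rx": 0,"ry": 0,"rz": 0.03,"jaw": 5.5}
    - {"x": 0,"y": 0,"z": 0,"rx": 0,"ry": 0,"rz": 0,"jaw": 5.5}
    - {"x": 0,"y": 0,"z": 0,"rx": 0,"ry": 0,"rz": 0,"jaw": 5.5}

```text
clock: 4.9
tool_pos: [0.4991, 0.0268, 0.1886]
eef_rot: [0.472, 0.7, -0.262, 0.468]
contact_force: [0.2, 0.3, -1.3]
opening: 0.741
finger_force: 14.9
```

Run:
```python
from h import *
stt()
go([.5,.30,.18],frame(-63,0))
```

```text
t 4.9 p [0.4991 0.0268 0.1886] az -63.2 E 25.2 y [0.905 0.418 0.074] q [-1.19  1.18  0.8   2.2   1.02  0.43 -1.33] F [ 0.2  0.3 -1.3] open 65.2 ff 14.9
rot [-0.022 -0.439 -0.082] then shift cm [  0.86  12.48 -24.3 ] | shift first [ 12.12  11.44 -21.66]
```

Call:
send_rows:
  motion:
    - {"x": 1.2,"y": 1.1,"z": -2.1,"rx": 0,"ry": 0,"rz": 0,"jaw": 5.5}
    - {"x": 1.8,"y": 1.7,"z": -3.2,"rx": 0,"ry": 0,"rz": 0,"jaw": 5.5}
    - {"x": 1.8,"y": 1.7,"z": -3.2,"rx": 0,"ry": 0,"rz": 0,"jaw": 5.5}
    - {"x": 1.8,"y": 1.7,"z": -3.2,"rx": 0,"ry": 0,"rz": 0,"jaw": 5.5}
    - {"x": 1.8,"y": 1.7,"z": -3.2,"rx": 0,"ry": 0,"rz": 0,"jaw": 5.5}

```text
clock: 5.4
tool_pos: [0.4996, 0.2165, 0.1827]
eef_rot: [0.472, 0.7, -0.262, 0.467]
contact_force: [1.1, -0.2, -1.4]
opening: 0.746
finger_force: 14.9
```

Call:
send_rows:
  motion:
    - {"x": 1.8,"y": 1.7,"z": -3.2,"rx": 0,"ry": 0,"rz": 0,"jaw": 5.5}
    - {"x": 1.8,"y": 1.7,"z": -3.2,"rx": 0,"ry": -0.05,"rz": 0,"jaw": 5.5}
    - {"x": 0,"y": 0,"z": 0,"rx": 0,"ry": -0.13,"rz": 0,"jaw": 5.5}
    - {"x": 0,"y": 0,"z": 0,"rx": 0,"ry": -0.13,"rz": 0,"jaw": 5.5}
    - {"x": 0,"y": 0,"z": 0,"rx": 0,"ry": -0.12,"rz": 0,"jaw": 5.5}

```text
clock: 5.9
tool_pos: [0.5, 0.2968, 0.1793]
eef_rot: [0.404, 0.583, -0.357, 0.607]
contact_force: [0.0, -0.1, -0.9]
opening: 0.741
finger_force: 14.8
```

Run:
```python
from h import *
stt()
go([.5,.30,.17],frame(-63,0))
```

```text
t 5.9 p [0.5    0.2968 0.1793] az -65.1 E 0.4 y [0.905 0.419 0.075] q [-1.36  1.41  0.61  1.43  0.6   1.44 -0.98] F [ 0.  -0.1 -0.9] open 65.2 ff 14.8
rot [-0.038 -0.006 -0.075] then shift cm [ 0.93  0.15 -0.28] | shift first [ 0.94  0.07 -0.28]
```

Call:
send_rows:
  motion:
    - {"x": 0,"y": 0,"z": 0,"rx": 0,"ry": 0,"rz": 0.14,"jaw": 5.5}
    - {"x": 0,"y": 0,"z": 0,"rx": 0,"ry": 0,"rz": 0.14,"jaw": 5.5}
    - {"x": 0,"y": 0,"z": 0,"rx": 0,"ry": 0,"rz": 0.14,"jaw": 5.5}
    - {"x": 0,"y": 0,"z": 0,"rx": 0,"ry": 0,"rz": 0.14,"jaw": 5.5}
    - {"x": 0,"y": 0,"z": 0,"rx": 0,"ry": 0,"rz": 0.14,"jaw": 5.5}

```text
clock: 6.4
tool_pos: [0.5003, 0.2956, 0.1796]
eef_rot: [0.582, 0.408, -0.125, 0.692]
contact_force: [-0.2, 0.0, -1.5]
opening: 0.742
finger_force: 14.8
```

Call:
send_rows:
  motion:
    - {"x": 0,"y": 0,"z": 0,"rx": 0,"ry": 0,"rz": 0.14,"jaw": 5.5}
    - {"x": 0,"y": 0,"z": 0,"rx": 0,"ry": 0,"rz": 0.14,"jaw": 5.5}
    - {"x": 0,"y": 0,"z": 0,"rx": 0,"ry": 0,"rz": 0.14,"jaw": 5.5}
    - {"x": 0,"y": 0,"z": 0,"rx": 0,"ry": 0,"rz": 0.14,"jaw": 5.5}
    - {"x": 0,"y": 0,"z": 0,"rx": 0,"ry": 0,"rz": 0.14,"jaw": 5.5}

```text
clock: 6.9
tool_pos: [0.5003, 0.2956, 0.1795]
eef_rot: [0.687, 0.184, 0.12, 0.693]
contact_force: [0.4, 0.6, -1.7]
opening: 0.744
finger_force: 14.8
```

Call:
send_rows:
  motion:
    - {"x": 0,"y": 0,"z": 0,"rx": 0,"ry": 0,"rz": 0.14,"jaw": 5.5}
    - {"x": 0,"y": 0,"z": 0,"rx": 0,"ry": 0,"rz": 0.14,"jaw": 5.5}
    - {"x": 0,"y": 0,"z": 0,"rx": 0,"ry": 0,"rz": 0.14,"jaw": 5.5}
    - {"x": 0,"y": 0,"z": 0,"rx": 0,"ry": 0,"rz": 0.14,"jaw": 5.5}
    - {"x": 0,"y": 0,"z": 0,"rx": 0,"ry": 0,"rz": 0.14,"jaw": 5.5}

```text
clock: 7.4
tool_pos: [0.5004, 0.2957, 0.1795]
eef_rot: [0.708, -0.063, 0.35, 0.61]
contact_force: [-0.3, 0.0, -1.3]
opening: 0.746
finger_force: 14.8
```

Call:
send_rows:
  motion:
    - {"x": 0,"y": 0,"z": 0,"rx": 0,"ry": 0,"rz": 0.14,"jaw": 5.5}
    - {"x": 0,"y": 0,"z": 0,"rx": 0,"ry": 0,"rz": 0.14,"jaw": 5.5}
    - {"x": 0,"y": 0,"z": 0,"rx": 0,"ry": 0,"rz": 0,"jaw": 5.5}
    - {"x": 0,"y": 0,"z": 0,"rx": 0,"ry": 0,"rz": 0,"jaw": 5.5}
    - {"x": 0,"y": 0,"z": 0,"rx": 0,"ry": 0,"rz": 0,"jaw": 5.5}

```text
clock: 7.9
tool_pos: [0.5006, 0.2958, 0.1804]
eef_rot: [0.693, -0.159, 0.429, 0.556]
contact_force: [-0.2, 1.0, -0.5]
opening: 0.744
finger_force: 14.8
```

Run:
```python
from h import *
stt()
s,f=cam("top");q,g=cam("side")
a=cv2.resize(s["img"][140:290,120:320],(400,300));b=cv2.resize(q["img"][110:260,150:350],(400,300))
cv2.imwrite("pics/c3.png",np.hstack([a,b])[:,:,::-1])
```

```text
t 7.9 p [0.5006 0.2958 0.1804] az -65.2 E 0.7 y [-0.698 -0.33   0.635] q [-1.56  1.8   1.42  1.44 -0.16  1.22 -2.64] F [-0.2  1.  -0.5] open 65.5 ff 14.8
```

View pics/c3.png

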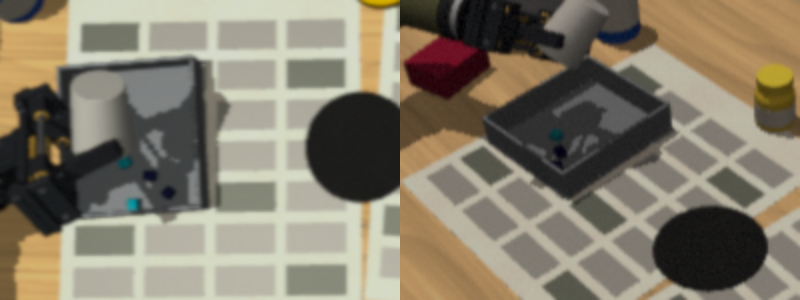

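All four lumps are out in the tray: crop pixels (125,162), (150,175), (168,192), (133,204). Now I roll back.

Call:
send_rows:
  motion:
    - {"x": 0,"y": 0,"z": 0,"rx": 0,"ry": 0,"rz": -0.14,"jaw": 5.5}
    - {"x": 0,"y": 0,"z": 0,"rx": 0,"ry": 0,"rz": -0.14,"jaw": 5.5}
    - {"x": 0,"y": 0,"z": 0,"rx": 0,"ry": 0,"rz": -0.14,"jaw": 5.5}
    - {"x": 0,"y": 0,"z": 0,"rx": 0,"ry": 0,"rz": -0.14,"jaw": 5.5}
    - {"x": 0,"y": 0,"z": 0,"rx": 0,"ry": 0,"rz": -0.14,"jaw": 5.5}

```text
clock: 8.5
tool_pos: [0.5006, 0.2961, 0.1807]
eef_rot: [0.706, 0.09, 0.211, 0.67]
contact_force: [0.0, -0.7, -1.0]
opening: 0.746
finger_force: 14.8
```

Call:
send_rows:
  motion:
    - {"x": 0,"y": 0,"z": 0,"rx": 0,"ry": 0,"rz": -0.14,"jaw": 5.5}
    - {"x": 0,"y": 0,"z": 0,"rx": 0,"ry": 0,"rz": -0.14,"jaw": 5.5}
    - {"x": 0,"y": 0,"z": 0,"rx": 0,"ry": 0,"rz": -0.14,"jaw": 5.5}
    - {"x": 0,"y": 0,"z": 0,"rx": 0,"ry": 0,"rz": -0.14,"jaw": 5.5}
    - {"x": 0,"y": 0,"z": 0,"rx": 0,"ry": 0,"rz": -0.14,"jaw": 5.5}

```text
clock: 9.0
tool_pos: [0.5007, 0.2962, 0.1808]
eef_rot: [0.632, 0.327, -0.031, 0.702]
contact_force: [-0.2, 0.8, -0.3]
opening: 0.743
finger_force: 14.8
```

Call:
send_rows:
  motion:
    - {"x": 0,"y": 0,"z": 0,"rx": 0,"ry": 0,"rz": -0.14,"jaw": 5.5}
    - {"x": 0,"y": 0,"z": 0,"rx": 0,"ry": 0,"rz": -0.14,"jaw": 5.5}
    - {"x": 0,"y": 0,"z": 0,"rx": 0,"ry": 0,"rz": -0.14,"jaw": 5.5}
    - {"x": 0,"y": 0,"z": 0,"rx": 0,"ry": 0,"rz": -0.14,"jaw": 5.5}
    - {"x": 0,"y": 0,"z": 0,"rx": 0,"ry": 0,"rz": -0.14,"jaw": 5.5}

```text
clock: 9.5
tool_pos: [0.5007, 0.2962, 0.1809]
eef_rot: [0.482, 0.524, -0.269, 0.649]
contact_force: [-0.4, 0.4, -1.9]
opening: 0.742
finger_force: 14.8
```

Call:
send_rows:
  motion:
    - {"x": 0,"y": 0,"z": 0,"rx": 0,"ry": 0,"rz": -0.14,"jaw": 5.5}
    - {"x": 0,"y": 0,"z": 0,"rx": 0,"ry": 0,"rz": -0.14,"jaw": 5.5}
    - {"x": 0,"y": 0,"z": 0,"rx": 0,"ry": 0.14,"rz": -0.04,"jaw": 5.5}
    - {"x": 0,"y": 0,"z": 0,"rx": 0,"ry": 0.14,"rz": -0.04,"jaw": 5.5}
    - {"x": 0,"y": 0,"z": 0,"rx": 0,"ry": 0.14,"rz": 0,"jaw": 5.5}

```text
clock: 10.0
tool_pos: [0.5004, 0.2972, 0.1808]
eef_rot: [0.449, 0.715, -0.287, 0.453]
contact_force: [-0.1, 0.5, -1.4]
opening: 0.739
finger_force: 14.9
```

Run:
```python
from h import *
stt()
go([.5,.016,.14],frame(-63.1,25.3))
```

```text
t 10.0 p [0.5004 0.2972 0.1808] az -64.5 E 25.1 y [ 0.901  0.433 -0.004] q [-1.34  1.18  0.61  1.56  0.45  1.14 -0.77] F [-0.1  0.5 -1.4] open 65.0 ff 14.9
rot [-0.021  0.003 -0.006] then shift cm [ -7.03 -12.76  24.4 ] | shift first [ -7.02 -12.19  24.69]
```

Call:
send_rows:
  motion:
    - {"x": -0.7,"y": -1.2,"z": 2.5,"rx": 0,"ry": 0,"rz": 0,"jaw": 5.5}
    - {"x": -1,"y": -1.8,"z": 3.6,"rx": 0,"ry": 0,"rz": 0,"jaw": 5.5}
    - {"x": -1,"y": -1.8,"z": 3.6,"rx": 0,"ry": 0,"rz": 0,"jaw": 5.5}
    - {"x": -1,"y": -1.8,"z": 3.6,"rx": 0,"ry": 0,"rz": 0,"jaw": 5.5}
    - {"x": -1,"y": -1.8,"z": 3.6,"rx": 0,"ry": 0,"rz": 0,"jaw": 5.5}

```text
clock: 10.5
tool_pos: [0.4989, 0.1027, 0.1529]
eef_rot: [0.449, 0.714, -0.288, 0.454]
contact_force: [1.2, -0.4, -0.4]
opening: 0.746
finger_force: 14.9
```

Call:
send_rows:
  motion:
    - {"x": -1,"y": -1.8,"z": 3.6,"rx": 0,"ry": 0,"rz": 0,"jaw": 5.5}
    - {"x": -1,"y": -1.5,"z": 3.1,"rx": -0.02,"ry": 0,"rz": 0,"jaw": 5.5}
    - {"x": -0.3,"y": -0.5,"z": 1.1,"rx": 0,"ry": 0,"rz": 0,"jaw": 5.5}
    - {"x": 0,"y": 0,"z": 0,"rx": 0,"ry": 0,"rz": 0,"jaw": 5.5}
    - {"x": 0,"y": 0,"z": 0,"rx": 0,"ry": 0,"rz": 0,"jaw": 5.5}

```text
clock: 11.0
tool_pos: [0.5001, 0.0155, 0.1408]
eef_rot: [0.444, 0.716, -0.281, 0.459]
contact_force: [1.0, -0.1, -0.7]
opening: 0.745
finger_force: 14.8
```

Run:
```python
from h import *
stt()
go([.5,.016,.069],frame(-63.1,25.3))
s,f=cam("top");q,g=cam("side")
a=cv2.resize(s["img"][150:270,220:380],(400,300));b=cv2.resize(q["img"][150:270,220:380],(400,300));c=cv2.resize(s["img"][150:270,130:290],(400,300));d=cv2.resize(q["img"][125:215,180:300],(400,300))
cv2.imwrite("pics/c4.png",np.vstack([np.hstack([a,b]),np.hstack([c,d])])[:,:,::-1])
```

```text
t 11.0 p [0.5001 0.0155 0.1408] az -63.3 E 24.8 y [0.894 0.447 0.005] q [-1.23  1.38  0.93  2.2   0.83  0.21 -1.13] F [ 1.  -0.1 -0.7] open 65.6 ff 14.8
rot [-0.003  0.008 -0.007] then shift cm [6.51 0.02 3.02] | shift first [ 6.54 -0.02  2.97]
```

View pics/c4.png

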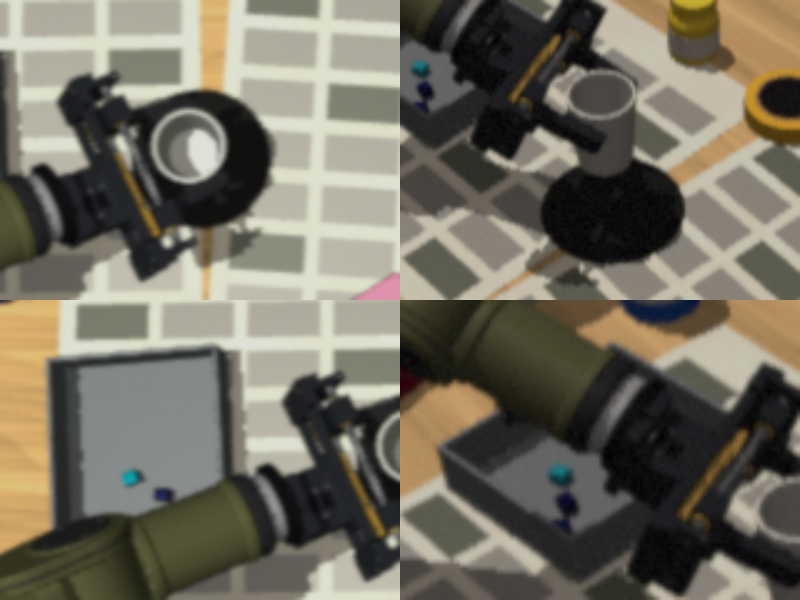

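The pot is empty (bright floor at crop 200,150) and upright over the mat. I lower it.

Call:
send_rows:
  motion:
    - {"x": 1.3,"y": 0,"z": 0.6,"rx": 0,"ry": 0.008,"rz": -0.007,"jaw": 5.5}
    - {"x": 1.5,"y": 0,"z": 0.7,"rx": 0,"ry": 0,"rz": 0,"jaw": 5.5}
    - {"x": 1.5,"y": 0,"z": 0.7,"rx": 0,"ry": 0,"rz": 0,"jaw": 5.5}
    - {"x": 1.3,"y": 0,"z": 0.6,"rx": 0,"ry": 0,"rz": 0,"jaw": 5.5}
    - {"x": 0.7,"y": 0,"z": 0.3,"rx": 0,"ry": 0,"rz": 0,"jaw": 5.5}

```text
clock: 11.6
tool_pos: [0.4994, 0.0156, 0.0696]
eef_rot: [0.442, 0.72, -0.282, 0.455]
contact_force: [-0.1, 0.4, -1.6]
opening: 0.741
finger_force: 14.9
```

Call:
send_rows:
  motion:
    - {"x": 0.2,"y": 0,"z": 0.1,"rx": 0,"ry": 0,"rz": 0,"jaw": 5.5}
    - {"x": 0,"y": 0,"z": 0,"rx": 0,"ry": 0,"rz": 0,"jaw": 5.5}
    - {"x": 0,"y": 0,"z": 0,"rx": 0,"ry": 0,"rz": 0,"jaw": 5.5}
    - {"x": 0,"y": 0,"z": 0,"rx": 0,"ry": 0,"rz": 0,"jaw": 5.5}
    - {"x": 0,"y": 0,"z": 0,"rx": 0,"ry": 0,"rz": 0,"jaw": 5.5}

```text
clock: 12.1
tool_pos: [0.4995, 0.0148, 0.07]
eef_rot: [0.443, 0.718, -0.282, 0.456]
contact_force: [-0.2, -0.3, -0.9]
opening: 0.74
finger_force: 14.9
```

Run:
```python
from h import *
stt()
go([.5,.016,.0665],frame(-63.1,25.3))
```

```text
t 12.1 p [0.4995 0.0148 0.07  ] az -63.4 E 25.2 y [ 0.894  0.448 -0.   ] q [-1.22  1.52  0.88  2.16  0.78  0.16 -1.2 ] F [-0.2 -0.3 -0.9] open 65.1 ff 14.9
rot [-0.004  0.002 -0.002] then shift cm [0.35 0.1  0.08] | shift first [0.35 0.1  0.07]
```

Down by another 3 mm or so, then a slow release.

Call:
send_rows:
  motion:
    - {"x": 0.2,"y": 0,"z": 0.1,"rx": 0,"ry": 0,"rz": 0,"jaw": 5.5}
    - {"x": 0.1,"y": 0,"z": 0,"rx": 0,"ry": 0,"rz": 0,"jaw": 5.5}
    - {"x": 0,"y": 0,"z": 0,"rx": 0,"ry": 0,"rz": 0,"jaw": 5.5}
    - {"x": 0,"y": 0,"z": 0,"rx": 0,"ry": 0,"rz": 0,"jaw": 5.5}
    - {"x": 0,"y": 0,"z": 0,"rx": 0,"ry": 0,"rz": 0,"jaw": 5.5}

```text
clock: 12.6
tool_pos: [0.4993, 0.0151, 0.0667]
eef_rot: [0.443, 0.718, -0.282, 0.456]
contact_force: [0.8, 1.4, 1.2]
opening: 0.741
finger_force: 14.8
```

Run:
```python
from h import *
stt()
```

```text
t 12.6 p [0.4993 0.0151 0.0667] az -63.4 E 25.1 y [ 0.894  0.449 -0.001] q [-1.22  1.53  0.88  2.15  0.78  0.16 -1.2 ] F [0.8 1.4 1.2] open 65.2 ff 14.8
```

Contact force rose, so the pot stands on the mat. I release and back off.

Call:
send_rows:
  motion:
    - {"x": 0,"y": 0,"z": 0,"rx": 0,"ry": 0,"rz": 0,"jaw": 6.8}
    - {"x": 0,"y": 0,"z": 0,"rx": 0,"ry": 0,"rz": 0,"jaw": 7.8}
    - {"x": 0,"y": 0,"z": 0,"rx": 0,"ry": 0,"rz": 0,"jaw": 8.8}
    - {"x": 0,"y": 0,"z": 0,"rx": 0,"ry": 0,"rz": 0,"jaw": 8.8}
    - {"x": 0,"y": 0,"z": 0,"rx": 0,"ry": 0,"rz": 0,"jaw": 8.8}

```text
clock: 13.1
tool_pos: [0.4992, 0.0151, 0.0664]
eef_rot: [0.443, 0.719, -0.282, 0.456]
contact_force: [0.1, 0.7, 0.3]
opening: 0.999
finger_force: 0.0
```

Call:
send_rows:
  motion:
    - {"x": 0,"y": 0,"z": -2,"rx": 0,"ry": 0,"rz": 0,"jaw": 8.8}
    - {"x": 0,"y": 0,"z": -3,"rx": 0,"ry": 0,"rz": 0,"jaw": 8.8}
    - {"x": 0,"y": 0,"z": -3,"rx": 0,"ry": 0,"rz": 0,"jaw": 8.8}
    - {"x": 0,"y": 0,"z": -3,"rx": 0,"ry": 0,"rz": 0,"jaw": 8.8}
    - {"x": 0,"y": 0,"z": -3,"rx": 0,"ry": 0,"rz": 0,"jaw": 8.8}

```text
clock: 13.6
tool_pos: [0.4418, 0.1292, 0.1266]
eef_rot: [0.443, 0.719, -0.282, 0.456]
contact_force: [0.7, -0.3, -0.1]
opening: 0.996
finger_force: 0.0
```

Call:
send_rows:
  motion:
    - {"x": -3.6,"y": 0,"z": -1.7,"rx": 0,"ry": 0,"rz": 0,"jaw": 8.8}
    - {"x": -3.6,"y": 0,"z": -1.7,"rx": 0,"ry": 0,"rz": 0,"jaw": 8.8}
    - {"x": -3.6,"y": 0,"z": -1.7,"rx": 0,"ry": 0,"rz": 0,"jaw": 8.8}
    - {"x": -3.6,"y": 0,"z": -1.7,"rx": 0,"ry": 0,"rz": 0,"jaw": 8.8}
    - {"x": -3.6,"y": 0,"z": -1.7,"rx": 0,"ry": 0,"rz": 0,"jaw": 8.8}

```text
clock: 14.1
tool_pos: [0.442, 0.1281, 0.3266]
eef_rot: [0.443, 0.718, -0.282, 0.456]
contact_force: [-0.4, 1.0, 0.2]
opening: 0.998
finger_force: 0.0
```

Run:
```python
from h import *
stt()
go([.40,-.345,.27],frame(20.85,50))
```

```text
t 14.1 p [0.442  0.1281 0.3266] az -63.4 E 25.2 y [ 0.894  0.448 -0.002] q [-1.41  0.85  0.78  2.07  0.68  0.9  -0.83] F [-0.4  1.   0.2] open 87.8 ff 0.0
rot [-1.174  0.351 -0.902] then shift cm [ 19.55 -42.72  -9.01] | shift first [-12.03 -24.93  39.01]
```

Call:
send_rows:
  motion:
    - {"x": 0,"y": 0,"z": 0,"rx": -0.098,"ry": 0.029,"rz": -0.075,"jaw": 8.8}
    - {"x": 0,"y": 0,"z": 0,"rx": -0.098,"ry": 0.029,"rz": -0.075,"jaw": 8.8}
    - {"x": 0,"y": 0,"z": 0,"rx": -0.098,"ry": 0.029,"rz": -0.075,"jaw": 8.8}
    - {"x": 0,"y": 0,"z": 0,"rx": -0.098,"ry": 0.029,"rz": -0.075,"jaw": 8.8}
    - {"x": 0,"y": 0,"z": 0,"rx": -0.098,"ry": 0.029,"rz": -0.075,"jaw": 8.8}

```text
clock: 14.6
tool_pos: [0.4435, 0.1276, 0.3268]
eef_rot: [0.22, 0.855, -0.159, 0.443]
contact_force: [0.9, -0.1, 1.0]
opening: 0.999
finger_force: 0.0
```

Call:
send_rows:
  motion:
    - {"x": 0,"y": 0,"z": 0,"rx": -0.098,"ry": 0.029,"rz": -0.075,"jaw": 8.8}
    - {"x": 0,"y": 0,"z": 0,"rx": -0.098,"ry": 0.029,"rz": -0.075,"jaw": 8.8}
    - {"x": 0,"y": 0,"z": 0,"rx": -0.098,"ry": 0.029,"rz": -0.075,"jaw": 8.8}
    - {"x": 0,"y": 0,"z": 0,"rx": -0.098,"ry": 0.029,"rz": -0.075,"jaw": 8.8}
    - {"x": 0,"y": 0,"z": 0,"rx": -0.098,"ry": 0.029,"rz": -0.075,"jaw": 8.8}

```text
clock: 15.1
tool_pos: [0.4497, 0.1279, 0.3133]
eef_rot: [0.049, 0.915, -0.07, 0.394]
contact_force: [0.4, -0.4, -0.9]
opening: 0.996
finger_force: 0.0
```

Call:
send_rows:
  motion:
    - {"x": 0,"y": 0,"z": 0,"rx": -0.098,"ry": 0.029,"rz": -0.075,"jaw": 8.8}
    - {"x": 0,"y": 0,"z": 0,"rx": -0.098,"ry": 0.029,"rz": -0.075,"jaw": 8.8}
    - {"x": 1.0,"y": -2,"z": -0.4,"rx": 0,"ry": 0,"rz": 0,"jaw": 8.8}
    - {"x": 1.4,"y": -3,"z": -0.6,"rx": 0,"ry": 0,"rz": 0,"jaw": 8.8}
    - {"x": 1.4,"y": -3,"z": -0.6,"rx": 0,"ry": 0,"rz": 0,"jaw": 8.8}

```text
clock: 15.6
tool_pos: [0.4496, 0.1281, 0.2797]
eef_rot: [-0.017, 0.928, -0.068, 0.365]
contact_force: [-0.9, -0.3, -1.5]
opening: 0.996
finger_force: 0.0
```

Call:
send_rows:
  motion:
    - {"x": 1.6,"y": -3.5,"z": -0.7,"rx": 0,"ry": 0,"rz": 0,"jaw": 8.8}
    - {"x": 1.6,"y": -3.5,"z": -0.7,"rx": 0,"ry": 0,"rz": 0,"jaw": 8.8}
    - {"x": 1.6,"y": -3.5,"z": -0.7,"rx": 0,"ry": 0,"rz": 0,"jaw": 8.8}
    - {"x": 1.6,"y": -3.5,"z": -0.7,"rx": 0,"ry": 0,"rz": 0,"jaw": 8.8}
    - {"x": 1.6,"y": -3.5,"z": -0.7,"rx": 0,"ry": 0,"rz": 0,"jaw": 8.8}

```text
clock: 16.1
tool_pos: [0.4374, 0.0221, 0.3137]
eef_rot: [-0.018, 0.94, -0.081, 0.33]
contact_force: [0.1, -1.1, 0.9]
opening: 0.995
finger_force: 0.0
```

Run:
```python
from h import *
stt()
go([.425,-.338,.211],frame(20.85,50))
```

```text
t 16.1 p [0.4374 0.0221 0.3137] az -12.7 E 50.2 y [ 0.02   0.986 -0.164] q [ 0.47  0.56 -1.47  2.56  1.6   1.15 -0.56] F [ 0.1 -1.1  0.9] open 87.6 ff 0.0
rot [-0.369 -0.052 -0.193] then shift cm [ 17.31 -33.21  -1.11] | shift first [ 10.45 -33.86  12.17]
```

Call:
send_rows:
  motion:
    - {"x": 0.7,"y": -3,"z": 0.6,"rx": 0,"ry": 0,"rz": 0,"jaw": 8.8}
    - {"x": 0.7,"y": -3,"z": 0.6,"rx": 0,"ry": 0,"rz": 0,"jaw": 8.8}
    - {"x": 0.7,"y": -3,"z": 0.6,"rx": 0,"ry": 0,"rz": 0,"jaw": 8.8}
    - {"x": 0.7,"y": -3,"z": 0.6,"rx": 0,"ry": 0,"rz": 0,"jaw": 8.8}
    - {"x": 0.7,"y": -3,"z": 0.6,"rx": 0,"ry": 0,"rz": 0,"jaw": 8.8}

```text
clock: 16.6
tool_pos: [0.4372, -0.1323, 0.3049]
eef_rot: [-0.018, 0.942, -0.081, 0.326]
contact_force: [-0.7, -0.5, 0.3]
opening: 0.998
finger_force: 0.0
```

Run:
```python
from h import *
stt()
go([.40,-.345,.27],frame(20.85,50))
```

```text
t 16.6 p [ 0.4372 -0.1323  0.3049] az -12.9 E 50.7 y [ 0.019  0.986 -0.165] q [ 1.06  0.6  -1.47  2.55  1.88  0.88 -0.22] F [-0.7 -0.5  0.3] open 87.9 ff 0.0
rot [-0.368 -0.061 -0.194] then shift cm [ 10.7  -18.55  -4.43] | shift first [  6.9  -20.47   3.41]
```

Call:
send_rows:
  motion:
    - {"x": 1,"y": -2.9,"z": 0.5,"rx": 0,"ry": 0,"rz": 0,"jaw": 8.8}
    - {"x": 1,"y": -2.9,"z": 0.5,"rx": 0,"ry": 0,"rz": 0,"jaw": 8.8}
    - {"x": 1,"y": -2.9,"z": 0.5,"rx": 0,"ry": 0,"rz": 0,"jaw": 8.8}
    - {"x": 1,"y": -2.9,"z": 0.5,"rx": 0,"ry": 0,"rz": 0,"jaw": 8.8}
    - {"x": 1,"y": -2.9,"z": 0.5,"rx": 0,"ry": 0,"rz": 0,"jaw": 8.8}

```text
clock: 17.1
tool_pos: [0.4101, -0.2827, 0.278]
eef_rot: [-0.018, 0.942, -0.08, 0.326]
contact_force: [-0.2, -0.1, -0.3]
opening: 0.999
finger_force: 0.0
```

Call:
send_rows:
  motion:
    - {"x": 1,"y": -2.9,"z": 0.5,"rx": 0,"ry": 0,"rz": 0,"jaw": 8.8}
    - {"x": 0,"y": 0,"z": 0,"rx": -0.09,"ry": -0.015,"rz": -0.05,"jaw": 8.8}
    - {"x": 0,"y": 0,"z": 0,"rx": -0.09,"ry": -0.015,"rz": -0.05,"jaw": 8.8}
    - {"x": 0,"y": 0,"z": 0,"rx": -0.09,"ry": -0.015,"rz": -0.05,"jaw": 8.8}
    - {"x": 0,"y": 0,"z": 0,"rx": -0.09,"ry": -0.015,"rz": -0.05,"jaw": 8.8}

```text
clock: 17.6
tool_pos: [0.4077, -0.3227, 0.2688]
eef_rot: [-0.105, 0.938, -0.011, 0.329]
contact_force: [0.8, -0.3, -0.3]
opening: 1.0
finger_force: 0.0
```

Run:
```python
from h import *
stt()
go([.425,-.338,.211],frame(20.85,50))
```

```text
t 17.6 p [ 0.4077 -0.3227  0.2688] az 4.5 E 51.6 y [-0.191  0.978 -0.09 ] q [ 1.6   0.75 -1.18  2.24  1.5   0.22  1.08] F [ 0.8 -0.3 -0.3] open 88.0 ff 0.0
rot [-0.178 -0.04  -0.076] then shift cm [ 2.89 -2.04  5.11] | shift first [ 2.55 -1.3   5.52]
```

Call:
send_rows:
  motion:
    - {"x": 0,"y": 0,"z": 0,"rx": -0.06,"ry": -0.013,"rz": -0.025,"jaw": 8.8}
    - {"x": 0,"y": 0,"z": 0,"rx": -0.06,"ry": -0.013,"rz": -0.025,"jaw": 8.8}
    - {"x": 0,"y": 0,"z": 0,"rx": -0.06,"ry": -0.013,"rz": -0.025,"jaw": 8.8}
    - {"x": 0,"y": 0,"z": 0,"rx": 0,"ry": 0,"rz": 0,"jaw": 8.8}
    - {"x": 0,"y": 0,"z": 0,"rx": 0,"ry": 0,"rz": 0,"jaw": 8.8}

```text
clock: 18.1
tool_pos: [0.4088, -0.3227, 0.2679]
eef_rot: [-0.154, 0.929, 0.045, 0.334]
contact_force: [-0.2, 0.1, 0.3]
opening: 0.997
finger_force: 0.0
```

Run:
```python
from h import *
stt()
go([.425,-.338,.211],frame(20.85,50))
```

```text
t 18.1 p [ 0.4088 -0.3227  0.2679] az 17.1 E 50.6 y [-0.316  0.949 -0.019] q [ 1.7   0.94 -1.41  2.13  1.03  0.44  1.67] F [-0.2  0.1  0.3] open 87.8 ff 0.0
rot [-0.042 -0.011 -0.02 ] then shift cm [ 2.92 -2.01  4.98] | shift first [ 2.83 -1.85  5.09]
```

Call:
send_rows:
  motion:
    - {"x": 0,"y": 0,"z": 0,"rx": -0.042,"ry": -0.011,"rz": -0.02,"jaw": 8.8}
    - {"x": 1,"y": -0.7,"z": 0,"rx": 0,"ry": 0,"rz": 0,"jaw": 8.8}
    - {"x": 1,"y": -0.7,"z": 0,"rx": 0,"ry": 0,"rz": 0,"jaw": 8.8}
    - {"x": 0.9,"y": -0.6,"z": 1,"rx": 0,"ry": 0,"rz": 0,"jaw": 8.8}
    - {"x": 0,"y": 0,"z": 2,"rx": 0,"ry": 0,"rz": 0,"jaw": 8.8}

```text
clock: 18.6
tool_pos: [0.4126, -0.3448, 0.2253]
eef_rot: [-0.169, 0.925, 0.061, 0.336]
contact_force: [0.6, -0.9, 0.5]
opening: 0.997
finger_force: 0.0
```

Call:
send_rows:
  motion:
    - {"x": 0,"y": 0,"z": 1.8,"rx": 0,"ry": 0,"rz": 0,"jaw": 8.8}
    - {"x": 0,"y": 0,"z": 0,"rx": 0,"ry": 0,"rz": 0,"jaw": 8.8}
    - {"x": 0,"y": 0,"z": 0,"rx": 0,"ry": 0,"rz": 0,"jaw": 8.8}
    - {"x": 0,"y": 0,"z": 0,"rx": 0,"ry": 0,"rz": 0,"jaw": 8.8}
    - {"x": 0,"y": 0,"z": 0,"rx": 0,"ry": 0,"rz": 0,"jaw": 8.8}

```text
clock: 19.1
tool_pos: [0.4243, -0.3389, 0.2137]
eef_rot: [-0.171, 0.924, 0.061, 0.337]
contact_force: [-0.4, 0.9, 0.2]
opening: 1.001
finger_force: 0.0
```

Run:
```python
from h import *
stt()
m=np.array([.524,-.3,.085]);d=-frame(20.85,50).as_matrix()[:,2];print(m+d*.075)
go(m+d*.075,frame(20.85,50))
s,f=cam("top");q,g=cam("side")
a=cv2.resize(s["img"][150:270,350:510],(400,300));b=cv2.resize(q["img"][210:330,320:480],(400,300))
cv2.imwrite("pics/c5.png",np.hstack([a,b])[:,:,::-1])
```

```text
t 19.1 p [ 0.4243 -0.3389  0.2137] az 20.8 E 50.0 y [-0.357  0.934 -0.002] q [ 1.64  1.04 -1.3   2.09  1.06  0.41  1.76] F [-0.4  0.9  0.2] open 88.1 ff 0.0
[ 0.47894788 -0.3171587   0.14245333]
rot [-0.001  0.     0.002] then shift cm [0.07 0.08 9.24] | shift first [0.08 0.09 9.24]
```

View pics/c5.png

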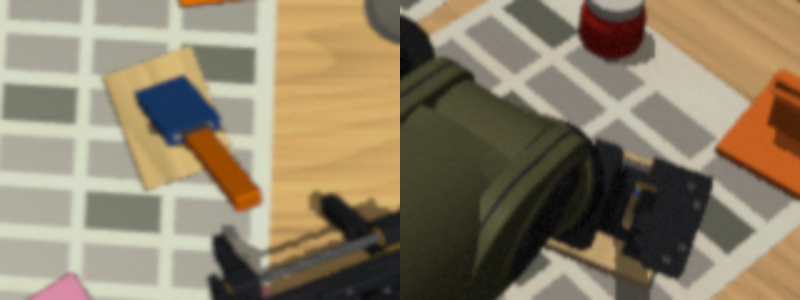

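The fingers (crop 225,240 and 320,203) straddle the line of the handle's end (250,205). I advance and grip.

Call:
send_rows:
  motion:
    - {"x": 0,"y": 0,"z": 2,"rx": 0,"ry": 0,"rz": 0,"jaw": 8.8}
    - {"x": 0,"y": 0,"z": 2,"rx": 0,"ry": 0,"rz": 0,"jaw": 8.8}
    - {"x": 0,"y": 0,"z": 2,"rx": 0,"ry": 0,"rz": 0,"jaw": 8.8}
    - {"x": 0.1,"y": 0.1,"z": 2,"rx": 0,"ry": 0,"rz": 0,"jaw": 8.8}
    - {"x": 0,"y": 0,"z": 1.2,"rx": 0,"ry": 0,"rz": 0,"jaw": 8.8}

```text
clock: 19.7
tool_pos: [0.4789, -0.3162, 0.1416]
eef_rot: [-0.171, 0.924, 0.062, 0.336]
contact_force: [-0.2, -0.1, 0.4]
opening: 0.996
finger_force: 0.0
```

Call:
send_rows:
  motion:
    - {"x": 0,"y": 0,"z": 0,"rx": 0,"ry": 0,"rz": 0,"jaw": 6}
    - {"x": 0,"y": 0,"z": 0,"rx": 0,"ry": 0,"rz": 0,"jaw": 4}
    - {"x": 0,"y": 0,"z": 0,"rx": 0,"ry": 0,"rz": 0,"jaw": 3}
    - {"x": 0,"y": 0,"z": 0,"rx": 0,"ry": 0,"rz": 0,"jaw": 2}
    - {"x": 0,"y": 0,"z": 0,"rx": 0,"ry": 0,"rz": 0,"jaw": 1.5}
  grip_force: 30

```text
clock: 20.2
tool_pos: [0.4784, -0.3171, 0.1425]
eef_rot: [-0.17, 0.924, 0.062, 0.337]
contact_force: [0.9, -0.4, 0.4]
opening: 0.57
finger_force: 0.0
```

Call:
send_rows:
  motion:
    - {"x": 0,"y": 0,"z": 0,"rx": 0,"ry": 0,"rz": 0,"jaw": 1.5}
    - {"x": 0,"y": 0,"z": 0,"rx": 0,"ry": 0,"rz": 0,"jaw": 1.5}
    - {"x": 0,"y": 0,"z": 0,"rx": 0,"ry": 0,"rz": 0,"jaw": 1.5}
    - {"x": 0,"y": 0,"z": 0,"rx": 0,"ry": 0,"rz": 0,"jaw": 1.5}
    - {"x": 0,"y": 0,"z": 0,"rx": 0,"ry": 0,"rz": 0,"jaw": 1.5}

```text
clock: 20.7
tool_pos: [0.4787, -0.3166, 0.1422]
eef_rot: [-0.171, 0.924, 0.062, 0.336]
contact_force: [-0.9, -0.6, 0.7]
opening: 0.291
finger_force: 30.0
```

Run:
```python
from h import *
stt()
```

```text
t 20.7 p [ 0.4787 -0.3166  0.1422] az 20.9 E 50.0 y [-0.358  0.934 -0.001] q [ 1.37  1.02 -0.94  2.09  1.6   0.1   1.22] F [-0.9 -0.6  0.7] open 25.6 ff 30.0
```

Call:
send_rows:
  motion:
    - {"x": 0,"y": 0,"z": -1,"rx": 0,"ry": 0,"rz": 0,"jaw": 1.5}
    - {"x": 0,"y": 0,"z": -2,"rx": 0,"ry": 0,"rz": 0,"jaw": 1.5}
    - {"x": 0,"y": 0,"z": -2,"rx": 0,"ry": 0,"rz": 0,"jaw": 1.5}
    - {"x": 0,"y": 0,"z": -2,"rx": 0,"ry": 0,"rz": 0,"jaw": 1.5}
    - {"x": 0,"y": 0,"z": -2,"rx": 0,"ry": 0,"rz": 0,"jaw": 1.5}

```text
clock: 21.2
tool_pos: [0.4236, -0.3373, 0.2112]
eef_rot: [-0.171, 0.924, 0.062, 0.336]
contact_force: [1.5, 0.5, -1.0]
opening: 0.299
finger_force: 30.0
```

Call:
send_rows:
  motion:
    - {"x": 0,"y": 0,"z": -2,"rx": 0,"ry": 0,"rz": 0,"jaw": 1.5}
    - {"x": -1,"y": 0,"z": -1.2,"rx": 0,"ry": 0,"rz": 0,"jaw": 1.5}
    - {"x": -2,"y": 0,"z": -2.4,"rx": 0,"ry": 0,"rz": 0,"jaw": 1.5}
    - {"x": -2,"y": 0,"z": -2.4,"rx": 0,"ry": 0,"rz": 0,"jaw": 1.5}
    - {"x": -2,"y": 0,"z": -2.4,"rx": 0,"ry": 0,"rz": 0,"jaw": 1.5}

```text
clock: 21.7
tool_pos: [0.4117, -0.3415, 0.3362]
eef_rot: [-0.171, 0.924, 0.063, 0.336]
contact_force: [0.8, -1.0, -0.7]
opening: 0.293
finger_force: 30.0
```

Run:
```python
from h import *
stt()
go([.45,-.25,.34],frame(20.85,89.99));
```

```text
t 21.7 p [ 0.4117 -0.3415  0.3362] az 21.0 E 50.0 y [-0.358  0.934  0.001] q [ 1.75  0.86 -1.46  1.97  0.58  0.59  2.1 ] F [ 0.8 -1.  -0.7] open 25.8 ff 30.0
rot [0.001 0.698 0.002] then shift cm [-6.84  7.18 -0.38] | shift first [-5.49  7.17  4.12]
```

Call:
send_rows:
  motion:
    - {"x": 0,"y": 0,"z": 0,"rx": 0,"ry": 0.116,"rz": 0,"jaw": 1.5}
    - {"x": 0,"y": 0,"z": 0,"rx": 0,"ry": 0.116,"rz": 0,"jaw": 1.5}
    - {"x": 0,"y": 0,"z": 0,"rx": 0,"ry": 0.116,"rz": 0,"jaw": 1.5}
    - {"x": 0,"y": 0,"z": 0,"rx": 0,"ry": 0.116,"rz": 0,"jaw": 1.5}
    - {"x": 0,"y": 0,"z": 0,"rx": 0,"ry": 0.116,"rz": 0,"jaw": 1.5}

```text
clock: 22.2
tool_pos: [0.4118, -0.3419, 0.3363]
eef_rot: [-0.181, 0.982, 0.009, 0.056]
contact_force: [0.3, -0.8, -1.9]
opening: 0.294
finger_force: 30.0
```

Call:
send_rows:
  motion:
    - {"x": 0,"y": 0,"z": 0,"rx": 0,"ry": 0.116,"rz": 0,"jaw": 1.5}
    - {"x": 0,"y": 0,"z": 0,"rx": 0,"ry": 0,"rz": 0,"jaw": 1.5}
    - {"x": 0,"y": 0,"z": 0,"rx": 0,"ry": 0,"rz": 0,"jaw": 1.5}
    - {"x": 0,"y": 0,"z": 0,"rx": 0,"ry": 0,"rz": 0,"jaw": 1.5}
    - {"x": 0,"y": 0,"z": 0,"rx": 0,"ry": 0,"rz": 0,"jaw": 1.5}

```text
clock: 22.7
tool_pos: [0.4106, -0.3431, 0.3351]
eef_rot: [-0.18, 0.984, 0.0, 0.001]
contact_force: [-0.7, -0.1, -1.9]
opening: 0.291
finger_force: 30.0
```

Run:
```python
from h import *
stt()
go([.498,.018,.32],frame(20.85,89.99))
s,f=cam("top");q,g=cam("side")
a=s["img"][150:270,230:390];b=q["img"][130:310,220:460]
cv2.imwrite("pics/c6.png",np.hstack([cv2.resize(a,(400,300),interpolation=2),cv2.resize(b,(400,300),interpolation=2)])[:,:,::-1])
```

```text
t 22.7 p [ 0.4106 -0.3431  0.3351] az 19.7 E 89.9 y [-0.355  0.935 -0.   ] q [ 1.24  0.66 -1.12  1.7   0.64  1.19  1.89] F [-0.7 -0.1 -1.9] open 25.6 ff 30.0
rot [-0.     0.002 -0.001] then shift cm [-21.02  30.63   1.51] | shift first [-20.98  30.66   1.56]
```

View pics/c6.png

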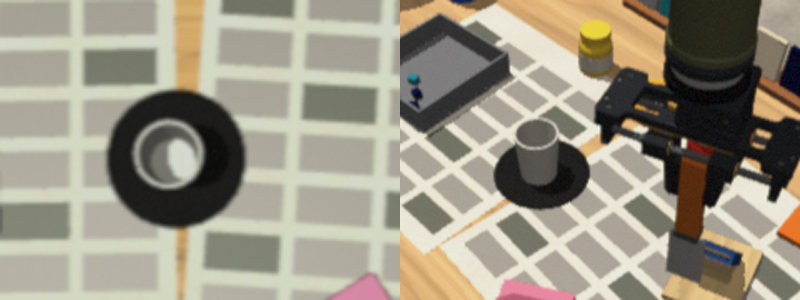

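The pot stands upright and empty on the mat (rim at top crop 169,154 and side crop 537,135). The scraper hangs from the gripper with its blade edge around side crop (685,277).

Run:
```python
from h import *
s,f=cam("top");q,g=cam("side")
print(onz(s,f,297.6,211.6,.089),onz(q,g,302.2,211,.089))
p=get_state()["tool_pos"]
for L in(.0,.075,.15):
  u,v=proj(q,g,p-[0,0,L]);print(L,((u-220)/.6+400,(v-130)/.6))
im=cv2.resize(q["img"][225:310,370:430],None,fx=7,fy=7,interpolation=2);cv2.imwrite("pics/c7.png",im[:,:,::-1])
```

```text
[0.49525551 0.01885703 0.089     ] [0.49478974 0.014141   0.089     ]
0.0 (np.float64(692.2199432788248), np.float64(184.4116382195648))
0.075 (np.float64(686.5491180737188), np.float64(232.14685313084658))
0.15 (np.float64(681.5179686034429), np.float64(274.49747980827436))
```

View pics/c7.png

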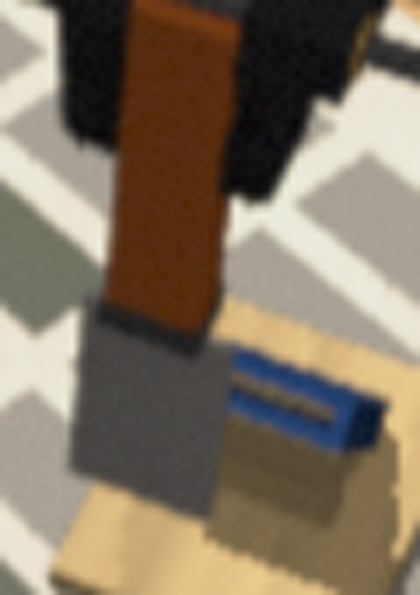

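The blade edge sits where a plumb scraper predicts, within about 1.5 px. I carry it over the pot.

Call:
send_rows:
  motion:
    - {"x": -1,"y": 1.5,"z": 0,"rx": 0,"ry": 0,"rz": 0,"jaw": 1.5}
    - {"x": -2,"y": 3,"z": 0,"rx": 0,"ry": 0,"rz": 0,"jaw": 1.5}
    - {"x": -2,"y": 3,"z": 0,"rx": 0,"ry": 0,"rz": 0,"jaw": 1.5}
    - {"x": -2,"y": 3,"z": 0,"rx": 0,"ry": 0,"rz": 0,"jaw": 1.5}
    - {"x": -2,"y": 3,"z": 0,"rx": 0,"ry": 0,"rz": 0,"jaw": 1.5}

```text
clock: 23.4
tool_pos: [0.448, -0.1825, 0.3359]
eef_rot: [-0.181, 0.983, -0.0, 0.001]
contact_force: [-0.6, 0.1, -0.8]
opening: 0.29
finger_force: 30.0
```

Call:
send_rows:
  motion:
    - {"x": -2,"y": 3,"z": 0,"rx": 0,"ry": 0,"rz": 0,"jaw": 1.5}
    - {"x": -2,"y": 3,"z": 0,"rx": 0,"ry": 0,"rz": 0,"jaw": 1.5}
    - {"x": -2,"y": 3,"z": 0,"rx": 0,"ry": 0,"rz": 0,"jaw": 1.5}
    - {"x": -2,"y": 3,"z": 0,"rx": 0,"ry": 0,"rz": 0,"jaw": 1.5}
    - {"x": -2,"y": 3,"z": 0,"rx": 0,"ry": 0,"rz": 0,"jaw": 1.5}

```text
clock: 23.9
tool_pos: [0.4879, -0.0067, 0.336]
eef_rot: [-0.182, 0.983, -0.0, 0.001]
contact_force: [-0.4, 0.2, -0.7]
opening: 0.286
finger_force: 30.0
```

Run:
```python
from h import *
stt()
go([.4965,.0175,.272],frame(20.85,89.99))
```

```text
t 23.9 p [ 0.4879 -0.0067  0.336 ] az -0.5 E 89.8 y [-0.357  0.934 -0.001] q [ 0.59  0.57 -1.09  1.82  0.57  1.1   1.23] F [-0.4  0.2 -0.7] open 25.2 ff 30.0
rot [-0.001  0.003  0.001] then shift cm [-1.66  1.95  6.4 ] | shift first [-1.65  1.96  6.4 ]
```

Call:
send_rows:
  motion:
    - {"x": -0.8,"y": 1,"z": 0,"rx": 0,"ry": 0,"rz": 0,"jaw": 1.5}
    - {"x": -0.8,"y": 0.9,"z": 1,"rx": 0,"ry": 0,"rz": 0,"jaw": 1.5}
    - {"x": 0,"y": 0,"z": 2,"rx": 0,"ry": 0,"rz": 0,"jaw": 1.5}
    - {"x": 0,"y": 0,"z": 2,"rx": 0,"ry": 0,"rz": 0,"jaw": 1.5}
    - {"x": 0,"y": 0,"z": 1.2,"rx": 0,"ry": 0,"rz": 0,"jaw": 1.5}

```text
clock: 24.4
tool_pos: [0.4956, 0.0153, 0.2727]
eef_rot: [-0.182, 0.983, -0.0, 0.0]
contact_force: [0.1, -0.5, -1.7]
opening: 0.29
finger_force: 30.0
```

Call:
send_rows:
  motion:
    - {"x": 0,"y": 0,"z": 0,"rx": 0,"ry": 0,"rz": 0,"jaw": 1.5}
    - {"x": 0,"y": 0,"z": 0,"rx": 0,"ry": 0,"rz": 0,"jaw": 1.5}
    - {"x": 0,"y": 0,"z": 0,"rx": 0,"ry": 0,"rz": 0,"jaw": 1.5}
    - {"x": 0,"y": 0,"z": 0,"rx": 0,"ry": 0,"rz": 0,"jaw": 1.5}
    - {"x": 0,"y": 0,"z": 0,"rx": 0,"ry": 0,"rz": 0,"jaw": 1.5}

```text
clock: 24.9
tool_pos: [0.4964, 0.0157, 0.2745]
eef_rot: [-0.182, 0.983, -0.0, 0.002]
contact_force: [-0.3, 0.6, -1.4]
opening: 0.292
finger_force: 30.0
```

Run:
```python
from h import *
stt()
go([.4965,.0175,.272],frame(20.85,89.99))
s,f=cam("top");q,g=cam("side")
p=get_state()["tool_pos"]
for z in(p[2]-.15,.089):print("pred side crop",(np.array(proj(q,g,[p[0],p[1],z]))-[260,110])*5)
cv2.imwrite("pics/c8.png",np.hstack([cv2.resize(q["img"][110:230,260:340],(400,600),interpolation=2),np.vstack([cv2.resize(s["img"][140:260,130:290],(400,300),interpolation=2),cv2.resize(q["img"][125:215,180:300],(400,300))])])[:,:,::-1])
```

```text
t 24.9 p [0.4964 0.0157 0.2745] az -0.8 E 89.8 y [-0.357  0.934 -0.001] q [ 0.48  0.65 -1.01  1.89  0.67  0.98  1.1 ] F [-0.3  0.6 -1.4] open 25.7 ff 30.0
rot [-0.001  0.003  0.001] then shift cm [-0.08  0.16  0.25] | shift first [-0.08  0.16  0.25]
pred side crop [207.53278682 450.18162386]
pred side crop [211.21462369 502.04435573]
```

View pics/c8.png

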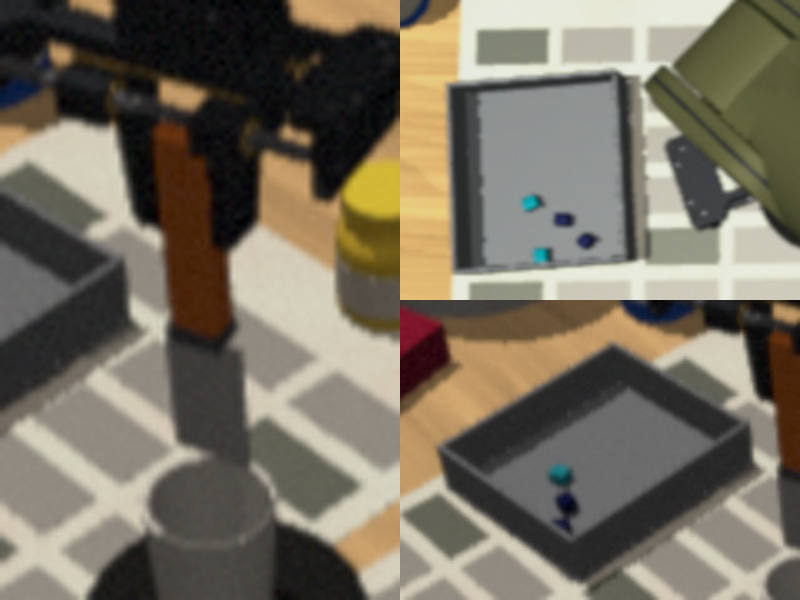

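All four lumps are in the tray (crop 531,203; 562,219; 585,240; 541,255). The blade edge (212,453) hangs plumb over the rim centre (210,502). A small trim, settle, then hand in.

Call:
send_rows:
  motion:
    - {"x": 0,"y": 0.15,"z": 0.2,"rx": 0,"ry": 0,"rz": 0,"jaw": 1.5}
    - {"x": 0,"y": 0,"z": 0,"rx": 0,"ry": 0,"rz": 0,"jaw": 1.5}
    - {"x": 0,"y": 0,"z": 0,"rx": 0,"ry": 0,"rz": 0,"jaw": 1.5}
    - {"x": 0,"y": 0,"z": 0,"rx": 0,"ry": 0,"rz": 0,"jaw": 1.5}
    - {"x": 0,"y": 0,"z": 0,"rx": 0,"ry": 0,"rz": 0,"jaw": 1.5}

```text
clock: 25.5
tool_pos: [0.4955, 0.0171, 0.2719]
eef_rot: [-0.182, 0.983, -0.0, 0.001]
contact_force: [-0.8, -0.0, -0.9]
opening: 0.298
finger_force: 30.0
```

Call:
send_rows:
  motion:
    - {"x": 0,"y": 0,"z": 0,"rx": 0,"ry": 0,"rz": 0,"jaw": 1.5}
    - {"x": 0,"y": 0,"z": 0,"rx": 0,"ry": 0,"rz": 0,"jaw": 1.5}
    - {"x": 0,"y": 0,"z": 0,"rx": 0,"ry": 0,"rz": 0,"jaw": 1.5}
    - {"x": 0,"y": 0,"z": 0,"rx": 0,"ry": 0,"rz": 0,"jaw": 1.5}
    - {"x": 0,"y": 0,"z": 0,"rx": 0,"ry": 0,"rz": 0,"jaw": 1.5}

```text
clock: 26.0
tool_pos: [0.4955, 0.0171, 0.2719]
eef_rot: [-0.182, 0.983, -0.0, 0.001]
contact_force: [0.2, -0.0, -0.3]
opening: 0.296
finger_force: 30.0
```

Run:
```python
from h import *
stt(); print(abs(get_state()["qd"]).max()); print(finish_job())
```

```text
t 26.0 p [0.4955 0.0171 0.2719] az -2.7 E 89.9 y [-0.358  0.934 -0.001] q [ 0.48  0.65 -1.01  1.9   0.67  0.97  1.09] F [ 0.2 -0.  -0.3] open 26.0 ff 30.0
0.0012578078512051319
the job is handed in; nothing more can be done
None
```

The job is handed in at 26 s: all four lumps are in the tray, the empty pot stands upright on its mat, and the scraper is held still and plumb, centred about 3 cm above the pot's rim.

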